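Load the glassware basket and show the long tube over it

ROBOT

A 7-joint arm with a two-finger parallel gripper is mounted at the origin on the work surface. World frame = base frame: x ahead of the robot, y to its left, z up, the work surface at z = 0. Lengths are in m, angles in rad, forces in N, time in s.
With the tool pointing down it reaches from about 0.35 to 0.9 m from the base axis. Payload 8.1 kg.
Tool frame: the origin (TCP) lies midway between the tips of the shut fingers; the grasp point (between the pads) lies 19 mm behind it; x points along the fingers, z is the direction in which the jaws open and shut, and the axes are right-handed (so a half turn about x gives the same grasp; the last joint's range is limited). The gripper opens to 92 mm and grips with 3 to 60 N. Pads are 19 mm wide; open, the fingers measure 130 mm over their backs; the gripper's body (75 mm by 190 mm) begins 47 mm behind the grasp point.
Start: joints at [-1.262, 0.434, 0.025, 1.573, -0.012, 1.134, -0.075], TCP at [0.25, 0.573, 0.203] pointing down, gripper open.
Joint ranges: [-2.62, 2.62], [-0.44, 2.09], [-1.27, 1.32], [0.08, 2.57], [-1.32, 4.46], [0.12, 2], [-2.74, 2.74]. Speed limits (rad/s): [2.22, 2.22, 3.01, 3.01, 3.14, 3.14, 3.14].

INTERFACE

Orientations are given as a rotation vector (axis times angle).
In Python, from cell import arm gives the robot as it stands. The module is installed in compiled form; this text tells all that it offers.
- The arm moves only by the tool move_arm, never from a script. Its argument "steps" is text: rows parted by semicolons, each of 5 numbers parted by spaces: the shift along the tool's x, y, z in m, then the turn about the tool's x in rad, then the closure in counts, from 0 (fully open) to 255 (shut). A call has 1 to 10 rows; each row is the pose to reach, as a shift and turn from the pose commanded when the call began, along the tool's axes at that moment; what a row does not reach only later rows make up. A row lasts 1/12 s, in which the tool goes at most 41.7 mm and 7.16 degrees, less where a joint would pass 70% of its speed; a pose out of reach is approached as far as the arm can. A call with a gripper value outside its range is refused whole. The fingers move at their own pace and stop on an object; "squeeze" is the grip in N (left out, the last holds). Time passes only in rows, so rows that repeat a pose let the fingers close. It gives the time, the measured TCP pose, the force and the opening at its end, in the units of the state.
- arm.observe(): the state, without advancing time (a new reading comes with each control period).
- arm.get_image(name): name is "side" or "top"; returns a dict with "img" (384x512x3 uint8, blue, green, red), "z_map" (384x512 float32, m along the optical axis (not along the pixel's ray), 0 where there is no reading), "vfov" (degrees; the focal length in pixels is half the picture's height over the tangent of half this angle, whatever the lens; pixels are square), "cx", "cy" (the principal point, pixels), "extrinsics" (4x4, takes a point from camera to world coordinates). Camera axes: x right, y up, looking along -z (the intrinsics and any distortion apply to the point x, -y, -z); pixel columns grow to the right and rows downward; lengths in m; the calibration is good to about 2 mm. A picture is of the moment at which its call begins.
- arm.sign_off(): hands the job in, once; it reports no verdict.
The state is a dict: "clock": time; "joints": joint angles; "dq": joint speeds; "joint_efforts": joint torques, N m; "position": TCP position; "ee_rot": TCP orientation; "force": force on the tool from outside, world axes, zero at the start; "ft_torque": the same for the moment, N m; "width": opening from 0.0 (shut) to 1.0 (fully open).
Only numpy, scipy, OpenCV 4.12 (cv2) and the standard library are available. Lean on these libraries where they do the work, as an engineer would, in place of code of your own. Each camera call takes 0.05 s, during which the arm holds its last target.

TASK

Load the wash-up basket: set the brown rubber stopper, the small white sample jar and the grey funnel into it one by one in any order, without letting any fall from a height, and leave the long tube in the rack meanwhile. Then draw the long capped tube straight up out of the wooden rack, turn it on its side and hold it roughly level above the middle of the basket, raised well clear of everything (about 20 cm above the bench), for a last check for cracks; finish there, still holding it. Leave the two short tubes in the rack and leave the reagent jar and the beaker standing where they are.

Things in the scene. Friction and masses are not known exactly. Their poses are not given: they have to be found in the camera images.
- basket: White open plastic basket, fixed to the bench, outer size 200 (x) x 220 (y) x 65 (height) mm, walls and floor 5 mm thick. Origin: centre of its underside, on the bench; z up, own x and y along its sides.
- rack: Wooden tube rack, fixed to the bench, 60 (x) x 220 (y) x 78 (height) mm: a lower board and a 12 mm top board between end pieces, with three holes of 24 mm in a row along its own y at y = -75, 0 and +75 mm (x = 0). The holes' floor is 10 mm above the bench. Origin: centre of its underside; z up.
- long_tube: The long tube: glass tube 22 mm in diameter with a white cap 25 mm in diameter and 20 mm tall at the top, 150 mm long overall, about 60 g. Stands upright in any one of the rack's three holes with its foot 10 mm above the bench, so that 82 mm stand above the rack. Origin: centre of its foot; z runs along the tube towards the cap.
- long_tube_mid (a point): Middle of the long tube's length, on its axis, 75 mm from the foot.
- short_tube_a: A short tube of the same kind, 22 mm in diameter, 95 mm long with its cap, standing in another hole of the rack (27 mm above the rack). Stays there. Origin: centre of its foot; z towards the cap.
- short_tube_b: The other short tube, the same as short_tube_a, in the remaining hole. Stays there.
- stopper: Brown rubber stopper, standing loose on the bench, round, 27 mm in diameter at the foot and 33 mm at the top, 32 mm tall, about 35 g. Origin: centre of its underside; z up.
- jar: Small white plastic sample jar with a screw lid, standing loose on the bench, 36 mm in diameter (lid 38 mm, the top 14 mm), 48 mm tall, about 50 g. Origin: centre of its underside; z up.
- funnel: Grey plastic funnel standing mouth down on the bench, stem up: mouth 60 mm in diameter at the foot, narrowing to 13 mm at 34 mm height, then a stem that tapers to 10 mm at its top, 78 mm tall in all, about 30 g. Origin: centre of its mouth, on the bench; z up along the stem.
- reagent: White reagent jar with a black cap, 76 mm in diameter, 120 mm tall, standing beyond the basket. Leave it standing. Origin: centre of its underside.
- beaker: Empty glass beaker, 72 mm in diameter, 90 mm tall, standing beyond the basket. Leave it standing. Origin: centre of its underside.

How it is judged:
On the way, in this order (a step that is already met when the one before it is completed fails the run):
1. stopper, jar and funnel lie in the basket, let go, while the long tube is still in the rack (x of stopper in the frame of basket between -0.098 and 0.098 m and y of stopper in the frame of basket between -0.108 and 0.108 m and z of each of stopper, jar, funnel in the frame of basket below 0.055 m and linear speed of each of stopper, jar, funnel below 0.05 m/s and x of jar in the frame of basket between -0.098 and 0.098 m and y of jar in the frame of basket between -0.108 and 0.108 m and x of funnel in the frame of basket between -0.098 and 0.098 m and y of funnel in the frame of basket between -0.108 and 0.108 m and contact force between the fingers and stopper below 0.1 N and contact force between the fingers and jar below 0.1 N and contact force between the fingers and funnel below 0.1 N and distance of long_tube from where it was at the start of the episode below 0.03 m), for 0.2 s.
2. the long tube has been drawn up clear of the rack (foot above its top) (height (world z) of long_tube_mid above 0.16 m and contact force between long_tube and rack below 0.1 N and contact force between long_tube and the fingers above 0.5 N), for 0.1 s.
At the end, for the whole second after the job is handed in: Long tube held: axis within 25 deg of level, middle 140 mm or more above the bench, within 70 mm sideways of the basket centre, at rest, touching only the fingers. Stopper, jar, funnel at rest in the basket, untouched by the fingers. Short tubes within 30 mm of their start (x of stopper in the frame of basket between -0.098 and 0.098 m and y of stopper in the frame of basket between -0.108 and 0.108 m and z of each of stopper, jar, funnel in the frame of basket below 0.055 m and linear speed of each of stopper, jar, funnel, long_tube below 0.05 m/s and x of jar in the frame of basket between -0.098 and 0.098 m and y of jar in the frame of basket between -0.108 and 0.108 m and x of funnel in the frame of basket between -0.098 and 0.098 m and y of funnel in the frame of basket between -0.108 and 0.108 m and angle between long_tube's own z axis and vertical between 1.13 and 2.01 rad and height (world z) of long_tube_mid above 0.14 m and horizontal distance between long_tube_mid and basket below 0.07 m and contact force between long_tube and the fingers above 0.5 N and contact force between long_tube and basket below 0.1 N and contact force between long_tube and rack below 0.1 N and contact force between each of long_tube, the fingers and stopper below 0.1 N and contact force between each of long_tube, the fingers and jar below 0.1 N and contact force between each of long_tube, the fingers and funnel below 0.1 N and contact force between long_tube and short_tube_a below 0.1 N and contact force between long_tube and short_tube_b below 0.1 N and contact force between long_tube and reagent below 0.1 N and contact force between long_tube and beaker below 0.1 N and angular speed of long_tube below 0.3 rad/s and distance of each of short_tube_a, short_tube_b from where it was at the start of the episode below 0.03 m); the arm keeps its last pose, push and grip.
It fails at once if a short tube, the reagent jar or the beaker is moved by more than 30 mm or tipped (distance of any of short_tube_a, short_tube_b, reagent, beaker from where it was at the start of the episode above 0.03 m or angle between any of short_tube_a, short_tube_b, reagent, beaker's own z axis and vertical above 0.35 rad).
It fails at once if something falls from a height (over 1.3 m/s, out of the gripper) ((linear speed of stopper above 1.3 m/s and contact force between stopper and the fingers below 0.05 N) or (linear speed of jar above 1.3 m/s and contact force between jar and the fingers below 0.05 N) or (linear speed of funnel above 1.3 m/s and contact force between funnel and the fingers below 0.05 N) or (linear speed of long_tube above 1.3 m/s and contact force between long_tube and the fingers below 0.05 N)).
It also fails if it takes over 72 s, if anything falls off the work surface, if the arm or the gripper's body presses on something with over 40 N, if the wrist force passes 120 N, or if a joint passes its speed limit or range.

## Working session

There is one attempt and no reset: what is moved stays moved. The work goes in short steps, Python scripts to look and compute and a tool call to move; the robot and the scene stay as the last step left them, time stands still between calls to the robot, and variables do not carry over. Pictures are saved under pics/ and viewed, and the job is handed in when it is done.

Besides the shell and the picture viewer there is one more tool, called after "Call:" by a JSON object that holds its "api" and its "payload". move_arm: Moves the arm, as the interface text tells. Its arguments: {"type":"object","properties":{"steps":{"type":"string"},"squeeze":{"type":"number"}},"required":["steps"]}

```bash
mkdir -p pics
cat > h.py <<'E'
import numpy as np, cv2
from scipy.spatial.transform import Rotation as R
from cell import arm
def pts(d):
    z=d["z_map"]; H,W=z.shape; f=H/2/np.tan(np.radians(d["vfov"])/2)
    v,u=np.mgrid[0:H,0:W]
    P=np.stack([(u-d["cx"])*z/f,-(v-d["cy"])*z/f,-z],-1)
    E=np.array(d["extrinsics"]); return P@E[:3,:3].T+E[:3,3]
E
python3 - <<'E'
from h import *
s=arm.observe(); print({k:np.round(v,3) for k,v in s.items()}); print(R.from_rotvec(s["ee_rot"]).as_matrix().round(3))
for n in("side","top"):
    d=arm.get_image(n); cv2.imwrite(f"pics/{n}0.png",d["img"]); np.savez(f"{n}0.npz",**d)
    print(n,{k:d[k] for k in d if k not in("img","z_map")}, (d["z_map"]==0).mean())
E
```

```text
{'clock': np.float64(0.0), 'joints': array([-1.262,  0.435,  0.025,  1.574, -0.012,  1.134, -0.075]), 'dq': array([ 0.   , -0.   , -0.001, -0.   , -0.   , -0.001,  0.   ]), 'joint_efforts': array([-1.0000e-03, -6.6785e+01,  9.8500e-01, -3.1446e+01, -6.1000e-02,
        4.3000e-02,  0.0000e+00]), 'position': array([0.25 , 0.572, 0.202]), 'ee_rot': array([-0.902,  1.378,  0.9  ]), 'force': array([ 0.002, -0.004,  0.055]), 'ft_torque': array([ 0.042, -0.011, -0.032]), 'width': np.float64(1.002)}
[[-0.001 -0.916  0.4  ]
 [-0.001  0.4    0.916]
 [-1.    -0.    -0.002]]
side {'vfov': 55.35185796546239, 'cx': 257.20678318472415, 'cy': 186.94998456873267, 'extrinsics': array([[ 0.68864701,  0.55410652, -0.46768714,  0.14969088],
       [-0.72507248,  0.53151181, -0.43790991, -0.41892649],
       [ 0.00593251,  0.64067243,  0.76779141,  0.82862856],
       [ 0.        ,  0.        ,  0.        ,  1.        ]])} 0.0038248697916666665
top {'vfov': 44.558911999873516, 'cx': 256.04440218499985, 'cy': 186.76651429493495, 'extrinsics': array([[-0.01594862,  0.99121212, -0.13131707,  0.43681115],
       [-0.99973783, -0.01365037,  0.01838321,  0.03290022],
       [ 0.01642914,  0.13157583,  0.99116996,  1.38148979],
       [ 0.        ,  0.        ,  0.        ,  1.        ]])} 0.003936767578125
```

View pics/side0.png

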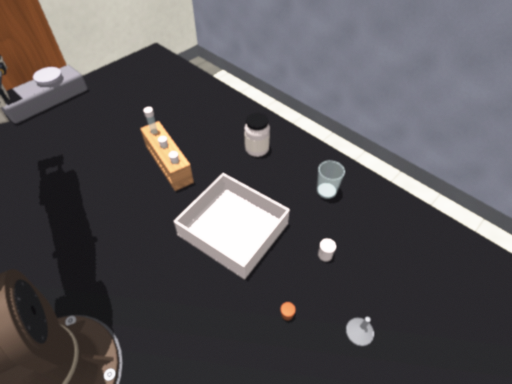

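View pics/top0.png

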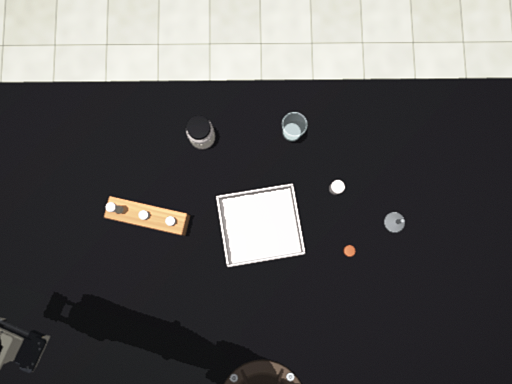

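The side view shows the rack at left with the long tube in the far-left hole (cap 149,113), the basket at (233,225), stopper (288,311), jar (327,250), funnel (360,330), reagent jar (257,135) and beaker (330,180). The top view agrees: long tube cap at (111,207), stopper (350,251), jar (338,187), funnel (395,222), basket (261,225).

Run:
```python
from h import *
boxes={"top":dict(stopper=(335,240,365,262),jar=(326,176,350,198),funnel=(380,208,410,236),rack=(98,190,195,240),basket=(210,178,310,270),reagent=(180,110,220,152),beaker=(275,105,312,145)),
"side":dict(stopper=(275,298,302,325),jar=(314,236,342,264),funnel=(342,308,380,348),rack=(138,100,196,190),basket=(170,172,294,275),reagent=(238,110,276,158),beaker=(312,156,350,200))}
for n in boxes:
    d=dict(np.load(f"{n}0.npz")); P=pts(d)
    print(n, "bench z med", np.median(P[300:330,300:420,2]),np.median(P[150:170,230:260,2]))
    for o,(a,b,c,e) in boxes[n].items():
        Q=P[b:e,a:c].reshape(-1,3); img=d["img"][b:e,a:c].reshape(-1,3)
        Q=Q[(Q[:,2]>0.012)&(Q[:,2]<.3)]
        (ctr,sz,ang)=cv2.minAreaRect(Q[:,:2].astype(np.float32))
        zt=np.percentile(Q[:,2],98); T=Q[Q[:,2]>zt-0.008]
        print(o,len(Q),"rect",np.round(ctr,3),np.round(sz,3),round(ang,1),"ztop",round(zt,3),"topmid",((T.min(0)+T.max(0))/2).round(3),"ext",(np.ptp(T,axis=0)).round(3))
```

```text
top bench z med 0.00039306456476106977 0.0008507142470408624
stopper 104 rect [ 0.429 -0.257] [0.032 0.028] 89.0 ztop 0.038 topmid [ 0.429 -0.257  0.035] ext [0.029 0.032 0.01 ]
jar 160 rect [ 0.612 -0.228] [0.037 0.035] 86.3 ztop 0.054 topmid [ 0.612 -0.228  0.052] ext [0.036 0.035 0.011]
funnel 218 rect [ 0.51  -0.398] [0.05 0.05] 35.6 ztop 0.079 topmid [ 0.509 -0.399  0.076] ext [0.008 0.009 0.011]
rack 1794 rect [0.555 0.312] [0.222 0.1  ] 76.5 ztop 0.161 topmid [0.552 0.39  0.161] ext [0.023 0.026 0.011]
basket 967 rect [ 0.506 -0.002] [0.2  0.22] 8.6 ztop 0.07 topmid [ 0.504 -0.003  0.069] ext [0.227 0.244 0.013]
reagent 728 rect [0.769 0.164] [0.071 0.071] 66.5 ztop 0.125 topmid [0.774 0.165 0.124] ext [0.066 0.064 0.013]
beaker 396 rect [ 0.786 -0.104] [0.068 0.071] 89.0 ztop 0.094 topmid [ 0.786 -0.104  0.092] ext [0.071 0.069 0.011]
side bench z med 0.0011183000698472 0.0012201762320483978
stopper 190 rect [ 0.427 -0.256] [0.031 0.03 ] 16.0 ztop 0.036 topmid [ 0.427 -0.256  0.032] ext [0.032 0.03  0.009]
jar 262 rect [ 0.61  -0.227] [0.037 0.036] 59.1 ztop 0.051 topmid [ 0.611 -0.226  0.048] ext [0.037 0.037 0.009]
funnel 434 rect [ 0.507 -0.398] [0.049 0.049] 88.3 ztop 0.079 topmid [ 0.507 -0.398  0.076] ext [0.009 0.009 0.009]
rack 1781 rect [0.533 0.318] [0.225 0.061] 76.3 ztop 0.159 topmid [0.55  0.389 0.158] ext [0.025 0.025 0.012]
basket 3201 rect [0.494 0.071] [0.204 0.368] 8.5 ztop 0.067 topmid [0.504 0.05  0.069] ext [0.23  0.347 0.02 ]
reagent 911 rect [0.769 0.164] [0.071 0.072] 1.0 ztop 0.123 topmid [0.772 0.167 0.12 ] ext [0.065 0.067 0.01 ]
beaker 766 rect [ 0.785 -0.102] [0.074 0.069] 31.8 ztop 0.092 topmid [ 0.785 -0.101  0.089] ext [0.074 0.072 0.011]
```

Call:
{"api": "move_arm", "payload": {"steps": "0 -0.237 -0.169 1.159 0;0 -0.237 -0.169 1.159 0;0 -0.237 -0.169 1.159 0;0 -0.237 -0.169 1.159 0;0 -0.237 -0.169 1.159 0;0 -0.237 -0.169 1.159 0;0 -0.237 -0.169 1.159 0;0 -0.237 -0.169 1.159 0;0 -0.237 -0.169 1.159 0;0 -0.237 -0.169 1.159 0", "squeeze": 15}}

```text
clock: 0.93
position: [0.4, 0.322, 0.2026]
ee_rot: [0.008, 1.571, -0.008]
force: [0.1, -0.0, 0.1]
width: 0.997
```

```bash
cat >> h.py <<'E'
def st(tgt=None):
    s=arm.observe(); M=R.from_rotvec(s["ee_rot"]).as_matrix(); p=np.array(s["position"])
    print("t",round(float(s["clock"]),2),"p",p.round(4),"w",round(float(s["width"])*92,1),"F",np.round(s["force"],1),"q7",np.round(s["joints"][6],2))
    print("yaw err z",round(float(np.arctan2(M[1,2],M[0,2])),4),"x",M[:,0].round(3))
    if tgt is not None: print("tool shift",(M.T@(np.array(tgt)-p)).round(4))
E
python3 -c "
from h import *
st([0.428,-.2565,.15])"
```

```text
t 0.93 p [0.4    0.322  0.2026] w 91.8 F [ 0.1 -0.   0.1] q7 -0.69
yaw err z -0.0098 x [-0. -0. -1.]
tool shift [ 0.0527 -0.5782  0.0336]
```

Call:
{"api": "move_arm", "payload": {"steps": "0 -0.58 0.034 -0.01 0;0 -0.58 0.034 -0.01 0;0 -0.58 0.034 -0.01 0;0 -0.58 0.034 -0.01 0;0 -0.58 0.034 -0.01 0;0 -0.58 0.034 -0.01 0;0 -0.58 0.034 -0.01 0;0 -0.58 0.034 -0.01 0;0 -0.58 0.034 -0.01 0;0 -0.58 0.034 -0.01 0"}}

```text
clock: 1.77
position: [0.4235, -0.0948, 0.2028]
ee_rot: [-0.008, 1.57, 0.008]
force: [0.3, -0.0, -0.4]
width: 1.005
```

```bash
python3 -c "
from h import *
st([0.428,-.2565,.1])"
```

```text
t 1.77 p [ 0.4235 -0.0948  0.2028] w 92.5 F [ 0.3 -0.  -0.4] q7 0.22
yaw err z 0.0102 x [ 0.     0.001 -1.   ]
tool shift [ 0.1027 -0.1618  0.0028]
```

Call:
{"api": "move_arm", "payload": {"steps": "0 -0.162 0.003 0.01 0;0 -0.162 0.003 0.01 0;0 -0.162 0.003 0.01 0;0 -0.162 0.003 0.01 0;0.05 -0.162 0.003 0.01 0;0.1 -0.162 0.003 0.01 0;0.1 -0.162 0.003 0.01 0;0.1 -0.162 0.003 0.01 0"}}

```text
clock: 2.43
position: [0.4257, -0.2536, 0.099]
ee_rot: [0.003, 1.578, 0.001]
force: [-0.9, 1.2, 0.4]
width: 1.002
```

```bash
python3 -c "
from h import *
st([0.428,-.2565,.005])
for n in ('side','top'):
    d=arm.get_image(n); cv2.imwrite(f'pics/{n}1.png',d['img'])
"
```

```text
t 2.43 p [ 0.4257 -0.2536  0.099 ] w 92.1 F [-0.9  1.2  0.4] q7 0.8
yaw err z -0.0009 x [-0.007  0.002 -1.   ]
tool shift [ 0.094  -0.0031  0.003 ]
```

View pics/side1.png

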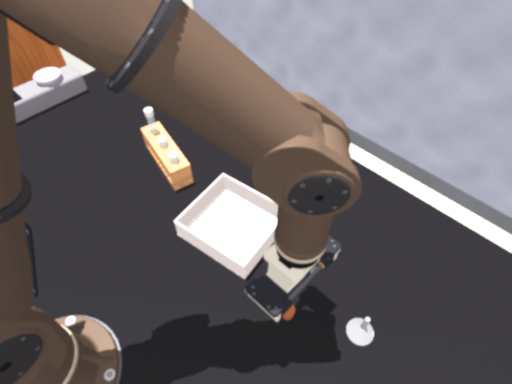

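```bash
python3 -c "
from h import *
st([0.428,-.2565,.005])"
```

```text
t 2.53 p [ 0.4283 -0.255   0.1028] w 92.2 F [-0.2  0.   0.3] q7 0.8
yaw err z -0.0005 x [-0.001  0.    -1.   ]
tool shift [ 0.0978 -0.0015 -0.0002]
```

The side view shows the gripper directly above the stopper (288,311), which is still in place. Descending.

Call:
{"api": "move_arm", "payload": {"steps": "0.035 -0.001 0 0 0;0.065 -0.001 0 0 0;0.085 -0.001 0 0 0;0.097 -0.001 0 0 0;0.097 -0.001 0 0 0;0.097 -0.001 0 0 255;0.097 -0.001 0 0 255;0.097 -0.001 0 0 255;0.097 -0.001 0 0 255;0.097 -0.001 0 0 255", "squeeze": 15}}

```text
clock: 3.37
position: [0.4293, -0.256, 0.0066]
ee_rot: [-0.001, 1.569, -0.0]
force: [-0.0, -0.0, 0.2]
width: 0.686
```

```bash
python3 -c "
from h import *
st()"
```

```text
t 3.37 p [ 0.4293 -0.256   0.0066] w 63.1 F [-0.  -0.   0.2] q7 0.93
yaw err z 0.0003 x [ 0.002 -0.    -1.   ]
```

Call:
{"api": "move_arm", "payload": {"steps": "0 0 0 0 255;0 0 0 0 255;0 0 0 0 255;0 0 0 0 255;0 0 0 0 255;0 0 0 0 255;0 0 0 0 255;-0.01 0 0 0 255;-0.03 0 0 0 255;-0.05 0 0 0 255"}}

```text
clock: 4.2
position: [0.4279, -0.2558, 0.0564]
ee_rot: [0.001, 1.572, -0.0]
force: [0.6, 0.1, -0.6]
width: 0.336
```

```bash
python3 -c "
from h import *
st([.505+.0105,-.002-.0692,.16])
for n in ('side',):
    d=arm.get_image(n); cv2.imwrite(f'pics/{n}2.png',d['img'][200:384,200:420].repeat(3,0).repeat(3,1))
"
```

```text
t 4.2 p [ 0.4279 -0.2558  0.0564] w 30.9 F [ 0.6  0.1 -0.6] q7 0.87
yaw err z -0.0006 x [-0.002  0.    -1.   ]
tool shift [-0.1036  0.1847  0.0873]
```

View pics/side2.png

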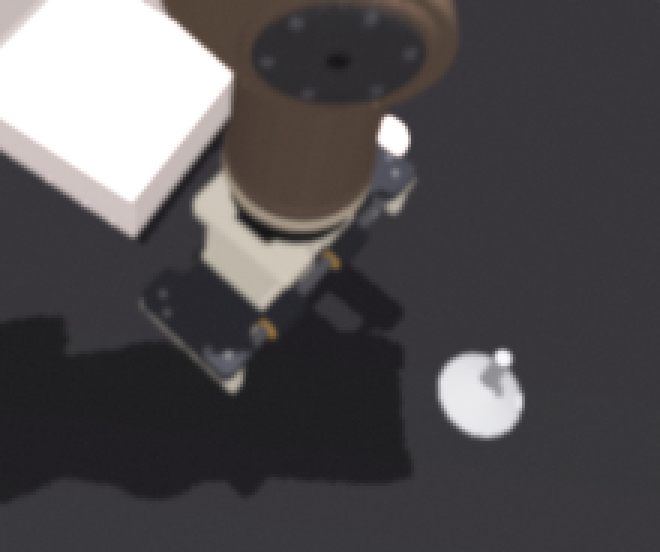

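The stopper can't be seen (it is between the fingers), but the width stopped at 31 mm, so it is held. Carrying it over.

Call:
{"api": "move_arm", "payload": {"steps": "-0.03 0 0 0 255;-0.065 0.01 0.005 0 255;-0.09 0.035 0.015 0 255;-0.09 0.07 0.03 0 255;-0.09 0.105 0.047 0 255;-0.09 0.14 0.065 0 255;-0.09 0.165 0.078 0 255;-0.09 0.18 0.085 0 255;-0.09 0.185 0.087 0 255;-0.09 0.185 0.087 0 255"}}

```text
clock: 5.08
position: [0.516, -0.0697, 0.1459]
ee_rot: [-0.002, 1.571, 0.002]
force: [-0.8, -0.5, -0.8]
width: 0.331
```

```bash
python3 -c "
from h import *
st([.505+.0105,-.002-.0692,.014])
for n in ('side','top'):
    d=arm.get_image(n); cv2.imwrite(f'pics/{n}3.png',d['img'])
"
```

```text
t 5.08 p [ 0.516  -0.0697  0.1459] w 30.5 F [-0.8 -0.5 -0.8] q7 0.35
yaw err z 0.0025 x [ 0.  0. -1.]
tool shift [ 0.1319 -0.0015 -0.0005]
```

View pics/side3.png

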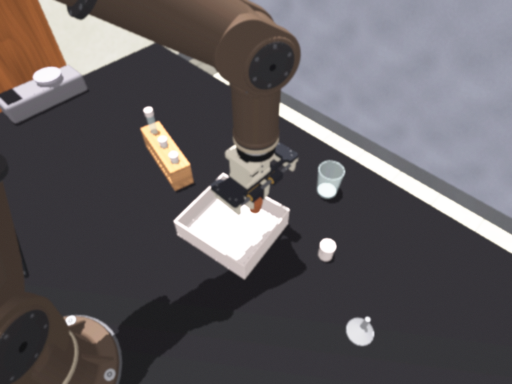

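The side view shows the stopper in the jaws at (257,205) over the basket. Lowering and letting go.

Call:
{"api": "move_arm", "payload": {"steps": "0.035 -0.001 0 0 255;0.07 -0.001 0 0 255;0.1 -0.001 0 0 255;0.12 -0.001 0 0 255;0.132 -0.001 0 0 255;0.132 -0.001 0 0 255;0.132 -0.001 0 0 255;0.132 -0.001 0 0 110;0.132 -0.001 0 0 110;0.132 -0.001 0 0 110"}}

```text
clock: 6.02
position: [0.5164, -0.0722, 0.0148]
ee_rot: [0.0, 1.569, -0.0]
force: [-0.2, 1.1, 0.3]
width: 0.503
```

Call:
{"api": "move_arm", "payload": {"steps": "0 0 0 0 110;0 0 0 0 110;-0.02 0 0 0 110;-0.05 0 0 0 110;-0.09 0 0 0 110;-0.13 0 0 0 60;-0.145 0 0 0 0;-0.145 0 0 0 0"}}

```text
clock: 6.68
position: [0.5182, -0.0723, 0.1628]
ee_rot: [0.001, 1.564, 0.0]
force: [0.9, 0.3, 0.2]
width: 0.739
```

```bash
python3 -c "
from h import *
st([.611,-.227,.155])
for n in ('side','top'):
    d=arm.get_image(n); cv2.imwrite(f'pics/{n}4.png',d['img'])
"
```

```text
t 6.68 p [ 0.5182 -0.0723  0.1628] w 68.0 F [0.9 0.3 0.2] q7 0.34
yaw err z -0.0 x [ 0.007  0.001 -1.   ]
tool shift [ 0.0084 -0.1547  0.0927]
```

View pics/side4.png

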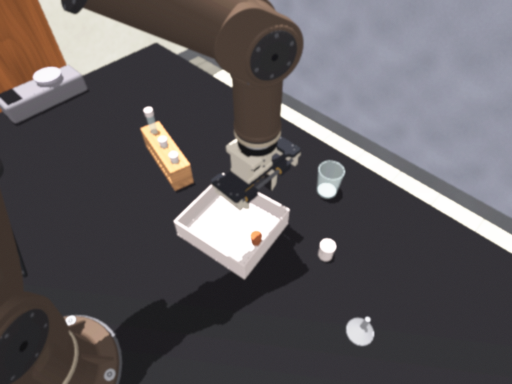

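The stopper stands in the basket at (256,238). On to the jar.

Call:
{"api": "move_arm", "payload": {"steps": "0 -0.035 0.02 0 0;0 -0.075 0.045 0 0;0 -0.11 0.07 0 0;0 -0.14 0.085 0 0;0 -0.153 0.092 0 0;0 -0.155 0.093 0 0;0 -0.155 0.093 0 0;0 -0.155 0.093 0 0"}}

```text
clock: 7.45
position: [0.6077, -0.2256, 0.1571]
ee_rot: [0.001, 1.573, 0.001]
force: [0.5, -0.2, 0.0]
width: 1.001
```

```bash
python3 -c "
from h import *
st([.611,-.227,.012])"
```

```text
t 7.45 p [ 0.6077 -0.2256  0.1571] w 92.1 F [ 0.5 -0.2  0. ] q7 0.62
yaw err z 0.0003 x [-0.003  0.002 -1.   ]
tool shift [ 0.1451 -0.0017  0.0037]
```

Call:
{"api": "move_arm", "payload": {"steps": "0.035 -0.001 0.002 0 0;0.07 -0.001 0.002 0 0;0.105 -0.001 0.002 0 0;0.13 -0.001 0.002 0 0;0.144 -0.001 0.002 0 0;0.144 -0.001 0.002 0 0;0.144 -0.001 0.002 0 255;0.144 -0.001 0.002 0 255;0.144 -0.001 0.002 0 255;0.144 -0.001 0.002 0 255"}}

```text
clock: 8.28
position: [0.6117, -0.2282, 0.0164]
ee_rot: [-0.0, 1.568, -0.0]
force: [-0.1, -0.1, 0.4]
width: 0.761
```

Call:
{"api": "move_arm", "payload": {"steps": "0 0 0 0 255;0 0 0 0 255;0 0 0 0 255;0 0 0 0 255;0 0 0 0 255;0 0 0 0 255;0 0 0 0 255;-0.01 0 0 0 255;-0.03 0 0 0 255;-0.05 0 0 0 255"}}

```text
clock: 9.12
position: [0.61, -0.2277, 0.0652]
ee_rot: [0.0, 1.572, 0.0]
force: [0.8, 0.7, -0.4]
width: 0.398
```

```bash
python3 -c "
from h import *
st([.505+.0015,-.002-.0099,.16])"
```

```text
t 9.12 p [ 0.61   -0.2277  0.0652] w 36.6 F [ 0.8  0.7 -0.4] q7 0.68
yaw err z -0.0002 x [-0.002  0.    -1.   ]
tool shift [-0.0945  0.2158 -0.1037]
```

Call:
{"api": "move_arm", "payload": {"steps": "-0.035 0.01 -0.005 0 255;-0.065 0.035 -0.02 0 255;-0.09 0.07 -0.035 0 255;-0.09 0.105 -0.053 0 255;-0.09 0.14 -0.07 0 255;-0.09 0.175 -0.087 0 255;-0.09 0.2 -0.098 0 255;-0.09 0.214 -0.103 0 255;-0.09 0.215 -0.103 0 255;-0.09 0.215 -0.103 0 255"}}

```text
clock: 9.95
position: [0.5078, -0.0121, 0.1553]
ee_rot: [-0.001, 1.57, 0.002]
force: [0.2, -0.0, -0.9]
width: 0.394
```

```bash
python3 -c "
from h import *
st([.505+.0015,-.002-.0099,.0225])
for n in ('side','top'):
    d=arm.get_image(n); cv2.imwrite(f'pics/{n}5.png',d['img'])
"
```

```text
t 9.95 p [ 0.5078 -0.0121  0.1553] w 36.3 F [ 0.2 -0.  -0.9] q7 0.23
yaw err z 0.002 x [ 0.001  0.001 -1.   ]
tool shift [ 1.328e-01  1.000e-04 -1.300e-03]
```

View pics/side5.png

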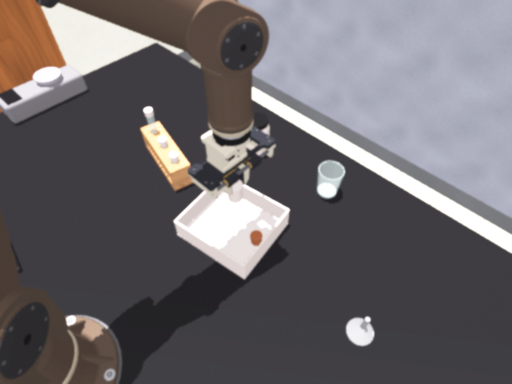

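The jar is in the jaws at (236,188), clear of the stopper (256,238). Lowering.

Call:
{"api": "move_arm", "payload": {"steps": "0.035 0 -0.001 0 255;0.07 0 -0.001 0 255;0.1 0 -0.001 0 255;0.12 0 -0.001 0 255;0.133 0 -0.001 0 255;0.133 0 -0.001 0 255;0.133 0 -0.001 0 255;0.133 0 -0.001 0 100;0.133 0 -0.001 0 100;0.133 0 -0.001 0 100"}}

```text
clock: 10.88
position: [0.5076, -0.013, 0.0227]
ee_rot: [0.0, 1.569, 0.0]
force: [-0.1, 0.4, 0.3]
width: 0.57
```

Call:
{"api": "move_arm", "payload": {"steps": "0 0 0 0 100;0 0 0 0 100;-0.02 0 0 0 100;-0.05 0 0 0 100;-0.09 0 0 0 100;-0.13 0 0 0 60;-0.17 0 0 0 60;-0.18 0 0 0 60"}}

```text
clock: 11.55
position: [0.5094, -0.0136, 0.2074]
ee_rot: [0.002, 1.563, 0.0]
force: [1.4, -0.9, 0.8]
width: 0.75
```

```bash
python3 -c "
from h import *
st([.508,-.398,.19])
for n in ('side','top'):
    d=arm.get_image(n); cv2.imwrite(f'pics/{n}6.png',d['img'])
"
```

```text
t 11.55 p [ 0.5094 -0.0136  0.2074] w 69.0 F [ 1.4 -0.9  0.8] q7 0.18
yaw err z -0.0008 x [ 0.008  0.001 -1.   ]
tool shift [ 0.0169 -0.3845 -0.0012]
```

View pics/side6.png

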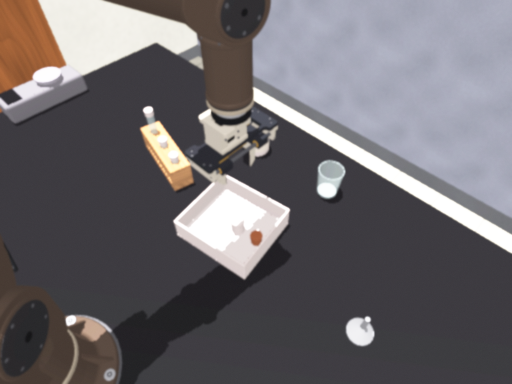

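The jar stands in the basket at (237,226) next to the stopper. On to the funnel.

Call:
{"api": "move_arm", "payload": {"steps": "0.015 -0.04 0 0 60;0.015 -0.08 0 0 60;0.015 -0.12 0 0 60;0.015 -0.16 0 0 60;0.015 -0.2 0 0 60;0.015 -0.24 0 0 60;0.015 -0.28 0 0 60;0.015 -0.32 0 0 100;0.015 -0.355 0 0 100;0.015 -0.384 0 0 100"}}

```text
clock: 12.48
position: [0.505, -0.3994, 0.1845]
ee_rot: [0.002, 1.573, -0.001]
force: [0.4, 0.7, 0.7]
width: 0.621
```

Call:
{"api": "move_arm", "payload": {"steps": "0 0 0 0 100;0 0 0 0 100;0 0 0 0 100;0 0 0 0 100"}}

```text
clock: 12.82
position: [0.5069, -0.3951, 0.1856]
ee_rot: [0.0, 1.572, 0.003]
force: [0.3, -0.3, -0.2]
width: 0.61
```

```bash
python3 -c "
from h import *
st([.508,-.398,.038])"
```

```text
t 12.82 p [ 0.5069 -0.3951  0.1856] w 56.1 F [ 0.3 -0.3 -0.2] q7 0.95
yaw err z 0.0015 x [-0.001  0.002 -1.   ]
tool shift [ 0.1476 -0.0032  0.0012]
```

Call:
{"api": "move_arm", "payload": {"steps": "0.035 -0.003 0.001 0 100;0.07 -0.003 0.001 0 100;0.1 -0.003 0.001 0 100;0.13 -0.003 0.001 0 100;0.147 -0.003 0.001 0 100;0.147 -0.003 0.001 0 100;0.147 -0.003 0.001 0 255;0.147 -0.003 0.001 0 255;0.147 -0.003 0.001 0 255;0.147 -0.003 0.001 0 255"}}

```text
clock: 13.65
position: [0.5086, -0.4004, 0.0414]
ee_rot: [-0.001, 1.569, -0.001]
force: [0.2, -0.3, 0.2]
width: 0.366
```

Call:
{"api": "move_arm", "payload": {"steps": "0 0 0 0 255;0 0 0 0 255;0 0 0 0 255;0 0 0 0 255;0 0 0 0 255;0 0 0 0 255;-0.001 0 0 0 255;-0.01 0 0 0 255;-0.03 0 0 0 255;-0.05 0 0 0 255"}}

```text
clock: 14.48
position: [0.5071, -0.3996, 0.0902]
ee_rot: [0.001, 1.572, 0.0]
force: [0.2, 0.2, -0.5]
width: 0.105
```

```bash
python3 -c "
from h import *
st([.505-.009,-.002+.0593,.2])
for n in ('side','top'):
    d=arm.get_image(n); cv2.imwrite(f'pics/{n}7.png',d['img'])
"
```

```text
t 14.48 p [ 0.5071 -0.3996  0.0902] w 9.7 F [ 0.2  0.2 -0.5] q7 1.01
yaw err z -0.0003 x [-0.001  0.001 -1.   ]
tool shift [-0.1094  0.457  -0.0114]
```

View pics/side7.png

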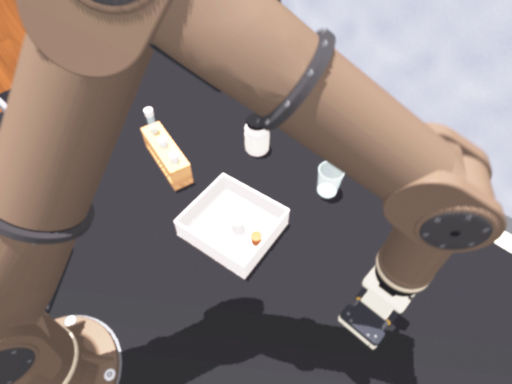

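Width of about 10 mm means the stem is gripped (the funnel is hidden behind the gripper at (370,325)). Carrying.

Call:
{"api": "move_arm", "payload": {"steps": "-0.035 0.005 0 0 255;-0.07 0.02 0 0 255;-0.1 0.045 -0.001 0 255;-0.11 0.08 -0.002 0 255;-0.11 0.115 -0.003 0 255;-0.11 0.15 -0.004 0 255;-0.11 0.185 -0.005 0 255;-0.11 0.22 -0.006 0 255;-0.11 0.255 -0.007 0 255;-0.11 0.28 -0.007 0 255"}}

```text
clock: 15.42
position: [0.5001, -0.1164, 0.1995]
ee_rot: [-0.0, 1.571, 0.003]
force: [0.7, -0.1, 0.5]
width: 0.107
```

Call:
{"api": "move_arm", "payload": {"steps": "0 0.03 0 0 255;0 0.065 -0.001 0 255;0 0.1 -0.002 0 255;0 0.13 -0.003 0 255;0 0.155 -0.004 0 255;0 0.17 -0.004 0 255;0 0.175 -0.004 0 255;0 0.175 -0.004 0 255;0 0.175 -0.004 0 255"}}

```text
clock: 16.17
position: [0.4966, 0.054, 0.1998]
ee_rot: [0.0, 1.571, -0.001]
force: [0.5, -0.3, 0.5]
width: 0.107
```

```bash
python3 -c "
from h import *
st([.505-.009,-.002+.0593,.046])
for n in ('side','top'):
    d=arm.get_image(n); cv2.imwrite(f'pics/{n}8.png',d['img'])
"
```

```text
t 16.17 p [0.4966 0.054  0.1998] w 9.9 F [ 0.5 -0.3  0.5] q7 0.04
yaw err z -0.0007 x [-0. -0. -1.]
tool shift [ 0.1537  0.0033 -0.0006]
```

View pics/side8.png

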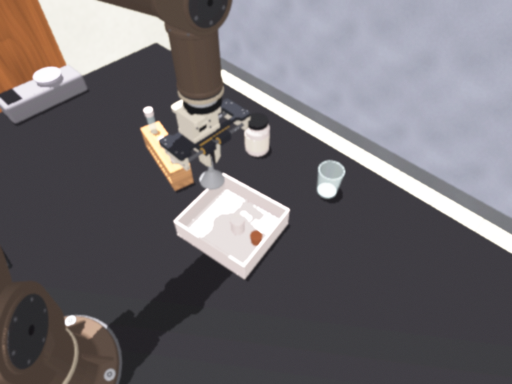

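The funnel hangs upright at (212,178) above the basket's left part. Lowering.

Call:
{"api": "move_arm", "payload": {"steps": "0.035 0.003 0 0 255;0.07 0.003 0 0 255;0.1 0.003 0 0 255;0.125 0.003 0 0 255;0.142 0.003 0 0 255;0.152 0.003 0 0 255;0.152 0.003 0 0 255;0.152 0.003 0 0 255;0.152 0.003 0 0 150;0.152 0.003 0 0 150"}}

```text
clock: 17.1
position: [0.4977, 0.0581, 0.0489]
ee_rot: [0.001, 1.569, 0.0]
force: [1.0, -0.1, -0.1]
width: 0.204
```

Call:
{"api": "move_arm", "payload": {"steps": "0 0 0 0 150;0 0 0 0 150;0 0 0 0 150;-0.02 0 0 0 150;-0.05 0 0 0 150;-0.09 0 0 0 100;-0.13 0 0 0 50;-0.15 0 0 0 50;-0.15 0 0 0 50"}}

```text
clock: 17.85
position: [0.4995, 0.0582, 0.2024]
ee_rot: [0.002, 1.564, 0.002]
force: [1.3, 1.1, -0.1]
width: 0.65
```

```bash
python3 -c "
from h import *
st([.551,.3895,.2])
for n in ('side','top'):
    d=arm.get_image(n); cv2.imwrite(f'pics/{n}9.png',d['img'])
"
```

```text
t 17.85 p [0.4995 0.0582 0.2024] w 59.8 F [ 1.3  1.1 -0.1] q7 0.04
yaw err z -0.0002 x [ 0.007  0.003 -1.   ]
tool shift [0.0037 0.3313 0.0514]
```

View pics/side9.png

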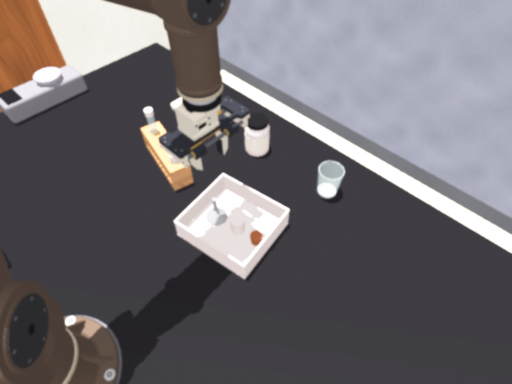

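All three items stand in the basket: funnel (215,210), jar (238,222), stopper (256,238). Now to the long tube.

Call:
{"api": "move_arm", "payload": {"steps": "-0.01 0.035 0.005 0 50;-0.01 0.07 0.01 0 50;-0.01 0.11 0.015 0 50;-0.01 0.15 0.02 0 50;-0.01 0.19 0.027 0 50;-0.01 0.23 0.034 0 50;-0.01 0.27 0.041 0 60;-0.01 0.3 0.046 0 60;-0.01 0.32 0.05 0 60;-0.01 0.331 0.052 0 60"}}

```text
clock: 18.78
position: [0.5473, 0.3923, 0.205]
ee_rot: [-0.004, 1.574, 0.002]
force: [-0.9, 0.6, 0.2]
width: 0.763
```

Call:
{"api": "move_arm", "payload": {"steps": "0 0 0 0 60;0 0 0 0 60;0 0 0 0 60;0 0 0 0 60"}}

```text
clock: 19.12
position: [0.5491, 0.3868, 0.208]
ee_rot: [0.002, 1.571, -0.003]
force: [0.0, -0.2, 0.2]
width: 0.765
```

```bash
python3 -c "
from h import *
st([.551,.3895,.099])
for n in ('side','top'):
    d=arm.get_image(n); cv2.imwrite(f'pics/{n}10.png',d['img']); 
    P=pts(d);Q=P[60:260,60:300].reshape(-1,3);m=(abs(Q[:,0]-.55)<.025)&(abs(Q[:,1]-.39)<.025)&(Q[:,2]>.125)&(Q[:,2]<.172); print(n,m.sum(),np.round((Q[m].min(0)+Q[m].max(0))/2,3) if m.any() else '')
"
```

```text
t 19.12 p [0.5491 0.3868 0.208 ] w 70.4 F [ 0.  -0.2  0.2] q7 -0.38
yaw err z -0.0029 x [-0. -0. -1.]
tool shift [0.109  0.0028 0.0019]
side 111 [0.549 0.39  0.145]
top 94 [0.552 0.388 0.146]
```

View pics/side10.png

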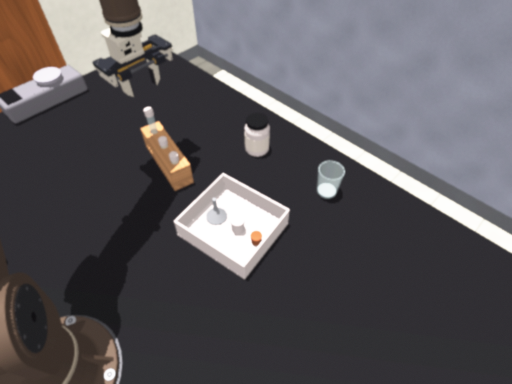

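The gripper is above the long tube (cap 149,113), and the basket contents are unchanged. Descending around it.

Call:
{"api": "move_arm", "payload": {"steps": "0.03 0.003 0.001 0 60;0.06 0.003 0.001 0 60;0.08 0.003 0.001 0 60;0.095 0.003 0.001 0 60;0.106 0.003 0.001 0 60;0.106 0.003 0.001 0 60;0.106 0.003 0.001 0 60", "squeeze": 20}}

```text
clock: 19.8
position: [0.5499, 0.3917, 0.1021]
ee_rot: [0.0, 1.571, -0.001]
force: [0.5, -0.6, 0.4]
width: 0.763
```

Call:
{"api": "move_arm", "payload": {"steps": "0 0 0 0 255;0 0 0 0 255;0 0 0 0 255;0 0 0 0 255;0 0 0 0 255;0 0 0 0 255;0 0 0 0 255;0 0 0 0 255;0 0 0 0 255;0 0 0 0 255"}}

```text
clock: 20.63
position: [0.5497, 0.3921, 0.1018]
ee_rot: [0.0, 1.571, -0.0]
force: [-0.5, -0.1, 1.4]
width: 0.264
```

```bash
python3 -c "
from h import *
st([.551,.3895,.1])"
```

```text
t 20.63 p [0.5497 0.3921 0.1018] w 24.3 F [-0.5 -0.1  1.4] q7 -0.33
yaw err z -0.0001 x [ 0.  0. -1.]
tool shift [ 0.0018 -0.0026  0.0013]
```

Call:
{"api": "move_arm", "payload": {"steps": "0 0 0 0 255;0 0 0 0 255;0 0 0 0 255"}}

```text
clock: 20.88
position: [0.5497, 0.3921, 0.1018]
ee_rot: [0.0, 1.571, 0.0]
force: [0.2, -0.2, 0.7]
width: 0.265
```

```bash
python3 -c "
from h import *
st()
for n in ('side','top'):
    d=arm.get_image(n); cv2.imwrite(f'pics/{n}11.png',d['img'][50:210,60:240].repeat(4,0).repeat(4,1)[:600,:])
"
```

```text
t 20.88 p [0.5497 0.3921 0.1018] w 24.3 F [ 0.2 -0.2  0.7] q7 -0.33
yaw err z -0.0001 x [ 0.  0. -1.]
```

View pics/side11.png

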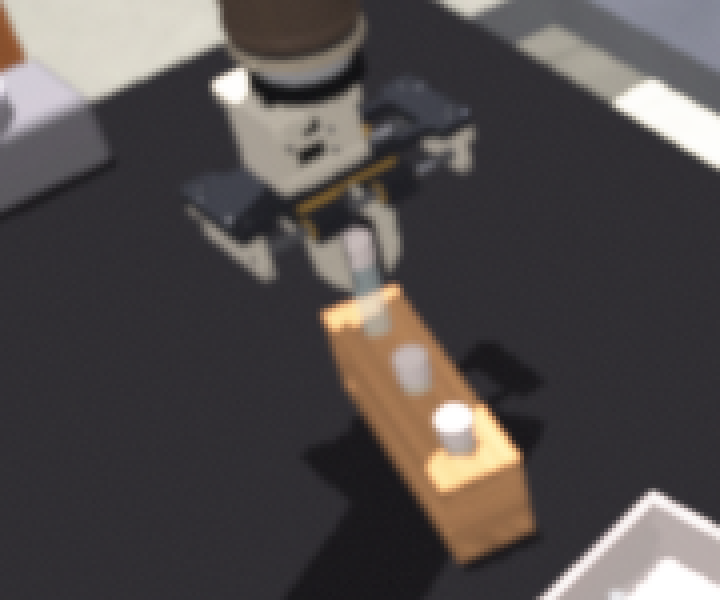

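Width 24.3 mm suggests the pads' upper edge is on the 25 mm cap. I'll open a little, lower 5 mm and close on the glass.

Call:
{"api": "move_arm", "payload": {"steps": "0 0 0 0 150;0 0 0 0 150;0 0 0 0 150;0.003 -0.001 0.001 0 150;0.005 -0.001 0.001 0 150;0.005 -0.001 0.001 0 150;0.005 -0.001 0.001 0 255;0.005 -0.001 0.001 0 255;0.005 -0.001 0.001 0 255;0.005 -0.001 0.001 0 255"}}

```text
clock: 21.82
position: [0.5507, 0.3911, 0.0967]
ee_rot: [0.0, 1.571, -0.0]
force: [-0.3, 0.3, -0.7]
width: 0.264
```

Call:
{"api": "move_arm", "payload": {"steps": "0 0 0 0 255;0 0 0 0 255;0 0 0 0 255;0 0 0 0 255"}}

```text
clock: 22.15
position: [0.5507, 0.3911, 0.0968]
ee_rot: [0.0, 1.571, 0.0]
force: [1.0, 0.1, -0.4]
width: 0.268
```

```bash
python3 -c "
from h import *
st()"
```

```text
t 22.15 p [0.5507 0.3911 0.0968] w 24.7 F [ 1.   0.1 -0.4] q7 -0.33
yaw err z -0.0 x [ 0.  0. -1.]
```

Call:
{"api": "move_arm", "payload": {"steps": "-0.008 0 0 0 255;-0.02 0 0 0 255;-0.035 0 0 0 255;-0.05 0 0 0 255;-0.07 0 0 0 255;-0.09 0 0 0 255;-0.11 0 0 0 255;-0.125 0 0 0 255;-0.125 0 0 0 255;-0.125 0 0 0 255", "squeeze": 25}}

```text
clock: 22.98
position: [0.5514, 0.3912, 0.2234]
ee_rot: [0.002, 1.569, 0.001]
force: [-0.6, -0.4, -2.1]
width: 0.26
```

```bash
python3 -c "
from h import *
st()
for n in ('side','top'):
    d=arm.get_image(n); cv2.imwrite(f'pics/{n}12.png',d['img'][30:210,60:260].repeat(4,0).repeat(4,1)[:600,:])
"
```

```text
t 22.98 p [0.5514 0.3912 0.2234] w 23.9 F [-0.6 -0.4 -2.1] q7 -0.39
yaw err z -0.0002 x [ 0.002  0.002 -1.   ]
```

View pics/side12.png

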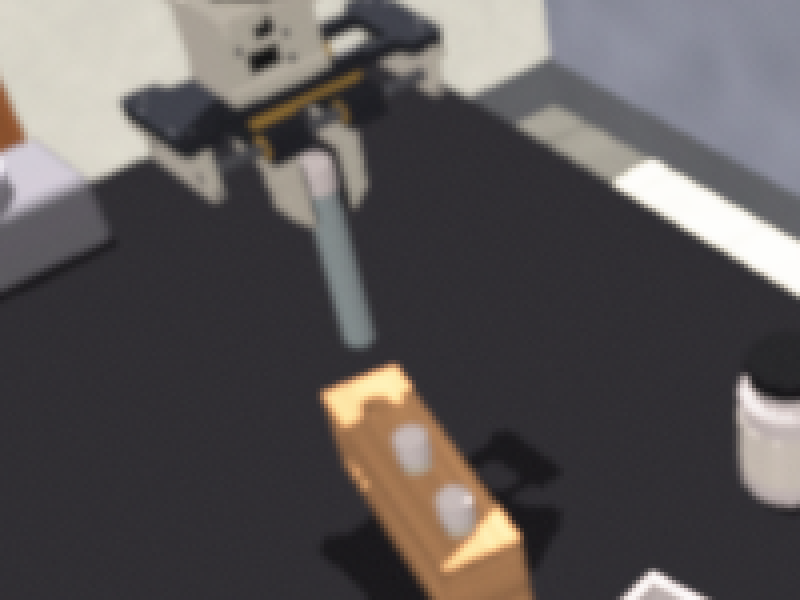

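The tube hangs vertical, clear of the rack (foot at (358,345) in the crop), and both short tubes are in place. I can only turn about the tool's x axis. So I'll take the tube to free bench, set its foot on the bench and drag it over to pivot it level in the jaws.

Call:
{"api": "move_arm", "payload": {"steps": "0 0 -0.025 0 255;0 -0.01 -0.055 0 255;0 -0.025 -0.085 0 255;0 -0.045 -0.115 0 255;0 -0.065 -0.145 0 255;0 -0.08 -0.17 0 255;0 -0.09 -0.185 0 255;0 -0.09 -0.19 0 255;0 -0.09 -0.19 0 255;0 -0.09 -0.19 0 255"}}

```text
clock: 23.92
position: [0.361, 0.302, 0.2217]
ee_rot: [-0.0, 1.57, 0.001]
force: [0.2, -0.1, -1.5]
width: 0.264
```

```bash
python3 -c "
from h import *
st()"
```

```text
t 23.92 p [0.361  0.302  0.2217] w 24.3 F [ 0.2 -0.1 -1.5] q7 -0.64
yaw err z 0.0008 x [ 0.     0.001 -1.   ]
```

Call:
{"api": "move_arm", "payload": {"steps": "0.03 -0.001 0 0 255;0.06 -0.001 0 0 255;0.09 -0.001 0 0 255;0.115 -0.001 0 0 255;0.128 -0.001 0 0 255;0.132 -0.001 0 0 255;0.132 -0.001 0 0 255;0.132 -0.001 0 0 255"}}

```text
clock: 24.58
position: [0.3619, 0.3004, 0.09]
ee_rot: [0.0, 1.57, -0.001]
force: [-0.3, -0.2, -0.3]
width: 0.266
```

```bash
python3 -c "
from h import *
st()
for n in ('side',):
    d=arm.get_image(n); cv2.imwrite(f'pics/{n}13.png',d['img'][30:210,0:200].repeat(4,0).repeat(4,1)[:600,:])
"
```

```text
t 24.58 p [0.3619 0.3004 0.09  ] w 24.5 F [-0.3 -0.2 -0.3] q7 -0.45
yaw err z -0.0007 x [ 0.001 -0.    -1.   ]
```

View pics/side13.png

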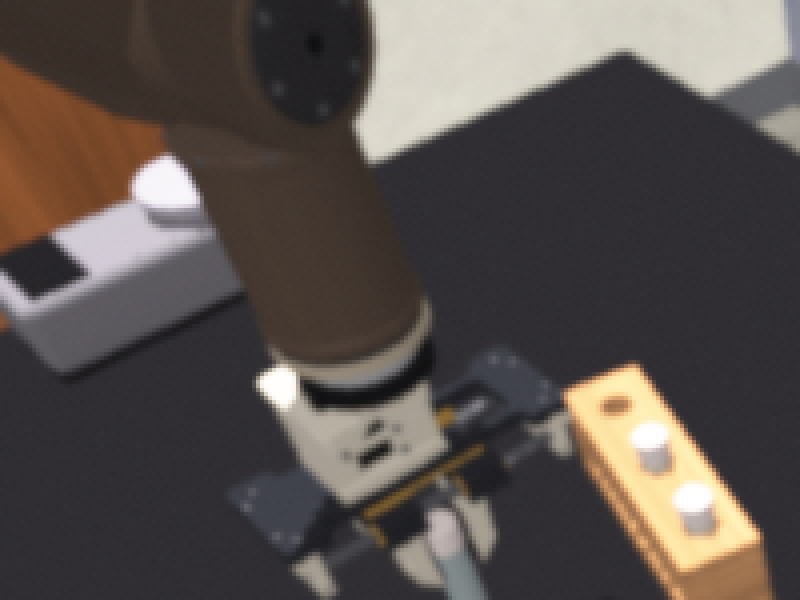

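Call:
{"api": "move_arm", "payload": {"steps": "0.003 0 0 0 255;0.005 0.006 0 0 255;0.005 0.014 0 0 255;0.005 0.022 0 0 255;0.006 0.03 0 0 255;0.008 0.037 0 0 255;0.008 0.037 0 0 255", "squeeze": 6}}

```text
clock: 25.22
position: [0.361, 0.3401, 0.082]
ee_rot: [-0.0, 1.57, 0.003]
force: [-0.5, 1.0, 7.1]
width: 0.267
```

```bash
python3 -c "
from h import *
st()
for n in ('side','top'):
    d=arm.get_image(n); np.savez(f'{n}14.npz',**d); a=d['img'][80:260,0:200] if n=='side' else d['img'][180:330,50:250]
    cv2.imwrite(f'pics/{n}14.png',a.repeat(4,0).repeat(4,1)[:600])
"
```

```text
t 25.22 p [0.361  0.3401 0.082 ] w 24.6 F [-0.5  1.   7.1] q7 -0.48
yaw err z 0.0023 x [ 0.001  0.002 -1.   ]
```

View pics/side14.png

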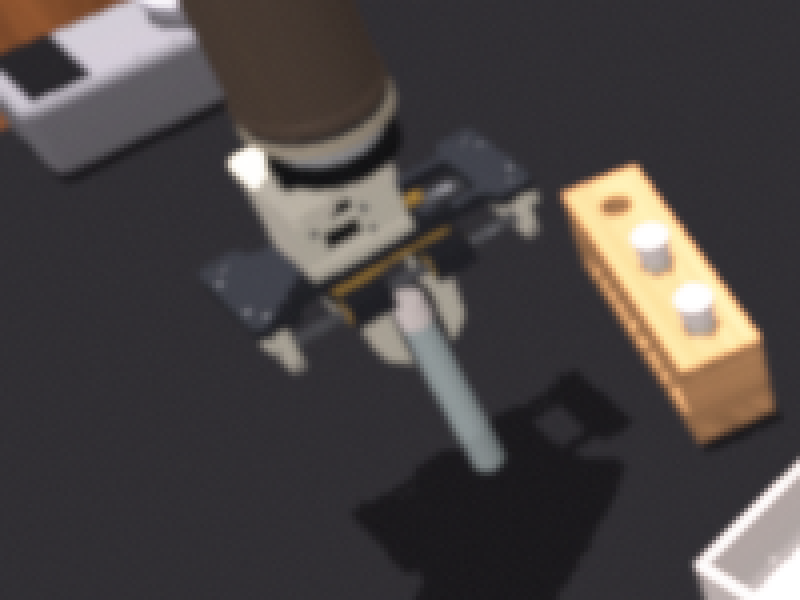

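View pics/top14.png

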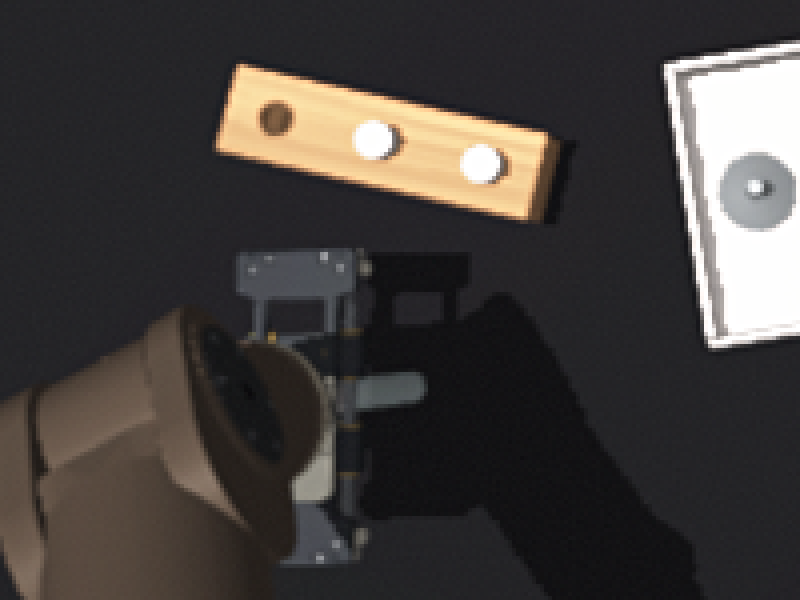

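The tube is now tilted, with its foot at (490,460) in the side crop, trailing towards −y. Measuring the angle.

```bash
cat >> h.py <<'E'
def tube(d,x0,ylo,yhi,zlo=.006,zhi=.3,hw=.02):
    P=pts(d).reshape(-1,3); m=(abs(P[:,0]-x0)<hw)&(P[:,1]>ylo)&(P[:,1]<yhi)&(P[:,2]>zlo)&(P[:,2]<zhi)
    Q=P[m]; vx,vy,vz,a,b,c=cv2.fitLine(Q.astype(np.float32),cv2.DIST_HUBER,0,.01,.01).ravel()
    print(m.sum(),"lo",Q.min(0).round(3),"hi",Q.max(0).round(3),"dir",np.round([vx,vy,vz],3),"elev deg",round(np.degrees(np.arcsin(abs(vz))),1))
    return Q
E
python3 - <<'E'
from h import *
for n in('side','top'):
    tube(dict(np.load(f'{n}14.npz')),.361,.22,.322)
E
```

```text
812 lo [0.341 0.298 0.007] hi [0.381 0.322 0.3  ] dir [-0.003 -0.003  1.   ] elev deg 89.8
241 lo [0.341 0.225 0.006] hi [0.381 0.322 0.299] dir [-0.03  -0.003  1.   ] elev deg 88.3
```

Run:
```python
from h import *
for n in('side','top'):
    Q=tube(dict(np.load(f'{n}14.npz')),.361,.22,.328,.008,.12,.012)
    print(Q[np.argsort(Q[:,1])][::max(1,len(Q)//14)].round(3).tolist())
```

```text
275 lo [0.351 0.298 0.011] hi [0.373 0.328 0.12 ] dir [0.019 0.212 0.977] elev deg 77.7
[[0.365, 0.298, 0.011], [0.356, 0.304, 0.024], [0.359, 0.306, 0.02], [0.368, 0.308, 0.032], [0.371, 0.31, 0.037], [0.366, 0.312, 0.057], [0.36, 0.314, 0.081], [0.352, 0.315, 0.027], [0.355, 0.317, 0.044], [0.369, 0.318, 0.082], [0.373, 0.32, 0.062], [0.355, 0.321, 0.091], [0.355, 0.323, 0.094], [0.356, 0.325, 0.096], [0.365, 0.327, 0.119]]
116 lo [0.355 0.276 0.009] hi [0.373 0.325 0.119] dir [0.011 0.226 0.974] elev deg 76.9
[[0.361, 0.276, 0.009], [0.365, 0.302, 0.024], [0.368, 0.304, 0.028], [0.363, 0.305, 0.035], [0.367, 0.307, 0.052], [0.369, 0.308, 0.046], [0.37, 0.311, 0.061], [0.359, 0.312, 0.066], [0.36, 0.314, 0.072], [0.363, 0.316, 0.086], [0.371, 0.317, 0.081], [0.362, 0.319, 0.098], [0.372, 0.32, 0.094], [0.372, 0.322, 0.099], [0.357, 0.323, 0.104]]
```

The tilt is only about 13° and the foot has slid. I'll continue along the arc with a lighter grip.

Call:
{"api": "move_arm", "payload": {"steps": "0.001 0.008 0 0 255;0.003 0.018 0 0 255;0.006 0.028 0 0 255;0.01 0.037 0 0 255;0.015 0.045 0 0 255;0.02 0.053 0 0 255;0.021 0.055 0 0 255;0.021 0.055 0 0 255", "squeeze": 4}}

```text
clock: 25.98
position: [0.3605, 0.3926, 0.0601]
ee_rot: [-0.001, 1.571, 0.0]
force: [0.8, 1.2, 1.3]
width: 0.266
```

Run:
```python
from h import *
st()
for n in('side','top'):
    d=arm.get_image(n); np.savez(f'{n}15.npz',**d); a=d['img'][80:260,0:200] if n=='side' else d['img'][180:330,50:250]
    cv2.imwrite(f'pics/{n}15.png',a.repeat(4,0).repeat(4,1)[:600])
    Q=tube(d,.361,.24,.375,.008,.12,.012)
    print(Q[np.argsort(Q[:,1])][::max(1,len(Q)//14)].round(3).tolist())
```

```text
t 25.98 p [0.3605 0.3926 0.0601] w 24.4 F [0.8 1.2 1.3] q7 -0.52
yaw err z 0.001 x [-0.    -0.001 -1.   ]
343 lo [0.352 0.304 0.009] hi [0.373 0.375 0.11 ] dir [0.005 0.58  0.814] elev deg 54.5
[[0.363, 0.304, 0.013], [0.354, 0.311, 0.011], [0.364, 0.317, 0.033], [0.364, 0.321, 0.042], [0.37, 0.327, 0.041], [0.361, 0.332, 0.053], [0.373, 0.337, 0.048], [0.354, 0.34, 0.052], [0.353, 0.346, 0.057], [0.367, 0.35, 0.072], [0.363, 0.354, 0.081], [0.363, 0.359, 0.089], [0.37, 0.364, 0.084], [0.365, 0.369, 0.096], [0.358, 0.374, 0.109]]
233 lo [0.349 0.241 0.009] hi [0.373 0.375 0.111] dir [-0.002  0.582  0.814] elev deg 54.4
[[0.369, 0.241, 0.012], [0.359, 0.309, 0.016], [0.365, 0.313, 0.022], [0.369, 0.319, 0.035], [0.372, 0.324, 0.039], [0.364, 0.329, 0.055], [0.368, 0.333, 0.06], [0.373, 0.338, 0.05], [0.354, 0.344, 0.06], [0.366, 0.349, 0.073], [0.362, 0.353, 0.09], [0.362, 0.358, 0.093], [0.37, 0.362, 0.086], [0.37, 0.367, 0.098], [0.354, 0.371, 0.092]]
```

View pics/side15.png

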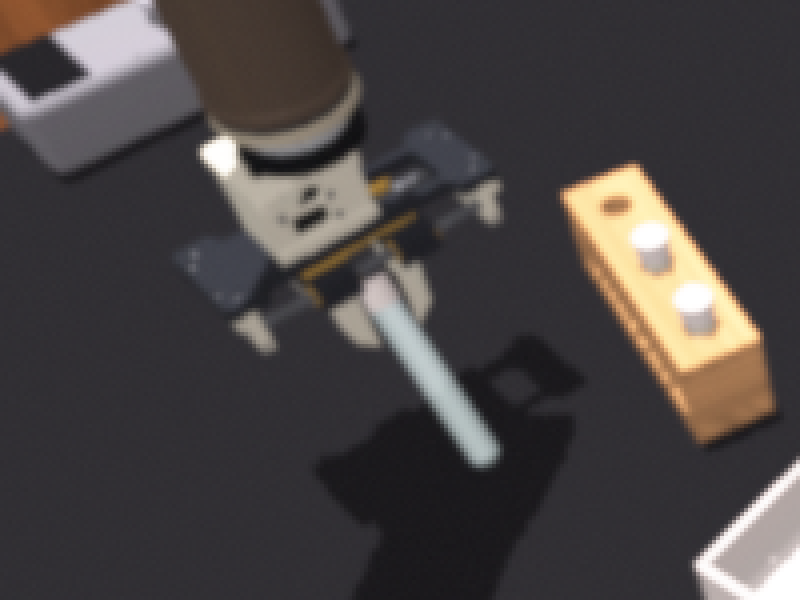

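The pivot works: the tube now rises at about 50° from the bench, with low forces. Continuing.

Call:
{"api": "move_arm", "payload": {"steps": "0.006 0.006 0 0 255;0.012 0.012 0 0 255;0.019 0.017 0 0 255;0.026 0.022 0 0 255;0.033 0.026 0 0 255;0.039 0.029 0 0 255;0.044 0.031 0 0 255;0.046 0.032 0 0 255;0.046 0.032 0 0 255", "squeeze": 4}}

```text
clock: 26.83
position: [0.3605, 0.4238, 0.0141]
ee_rot: [-0.001, 1.571, -0.001]
force: [-1.2, -0.2, -0.4]
width: 0.27
```

Run:
```python
from h import *
st()
for n in('side','top'):
    d=arm.get_image(n); np.savez(f'{n}16.npz',**d); a=d['img'][80:260,0:200] if n=='side' else d['img'][180:330,50:250]
    cv2.imwrite(f'pics/{n}16.png',a.repeat(4,0).repeat(4,1)[:600])
    Q=tube(d,.361,.28,.395,.012,.1,.012)
    print(Q[np.argsort(Q[:,1])][::max(1,len(Q)//14)].round(3).tolist())
```

```text
t 26.83 p [0.3605 0.4238 0.0141] w 24.8 F [-1.2 -0.2 -0.4] q7 -0.51
yaw err z -0.0001 x [-0.001 -0.001 -1.   ]
303 lo [0.352 0.297 0.012] hi [0.373 0.395 0.068] dir [-0.004  0.887  0.461] elev deg 27.5
[[0.362, 0.297, 0.015], [0.365, 0.304, 0.021], [0.364, 0.311, 0.024], [0.36, 0.318, 0.027], [0.354, 0.324, 0.026], [0.352, 0.33, 0.028], [0.361, 0.338, 0.04], [0.355, 0.344, 0.04], [0.364, 0.351, 0.044], [0.354, 0.358, 0.039], [0.36, 0.365, 0.054], [0.355, 0.371, 0.057], [0.367, 0.379, 0.059], [0.36, 0.386, 0.063], [0.369, 0.392, 0.068]]
262 lo [0.354 0.297 0.013] hi [0.373 0.395 0.075] dir [-0.004  0.893  0.45 ] elev deg 26.8
[[0.365, 0.297, 0.019], [0.362, 0.305, 0.021], [0.365, 0.312, 0.027], [0.368, 0.32, 0.031], [0.36, 0.328, 0.034], [0.355, 0.334, 0.03], [0.369, 0.34, 0.04], [0.358, 0.347, 0.036], [0.367, 0.352, 0.049], [0.365, 0.359, 0.055], [0.357, 0.366, 0.051], [0.371, 0.374, 0.053], [0.357, 0.381, 0.056], [0.366, 0.386, 0.066], [0.369, 0.392, 0.067]]
```

View pics/side16.png

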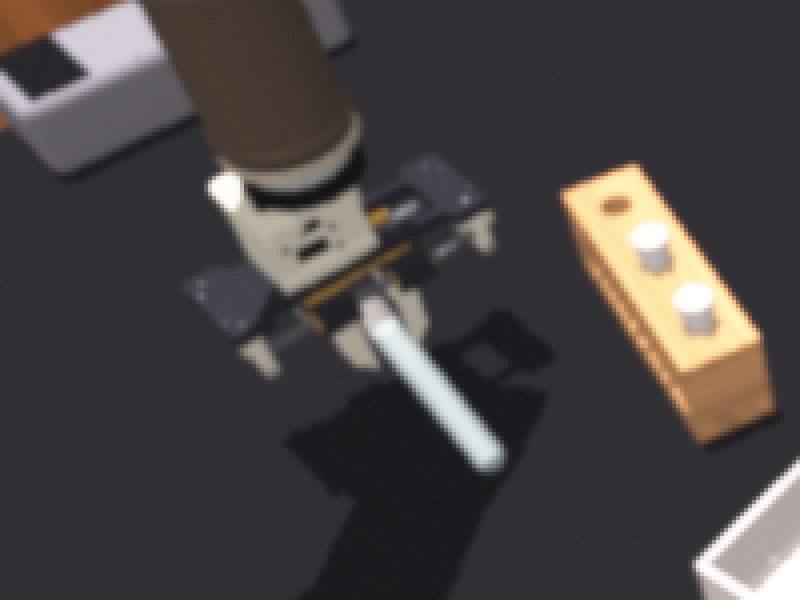

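The fingers are holding the cap 57 mm behind the tip, not the glass, so on the bench it can't get below about 21° elevation. Better: grip firmly, lift, and press the tube's foot end onto the rack's empty +y end (fixed, 78 mm high, solid). There the tips have room to go down until the tube is level.

Call:
{"api": "move_arm", "payload": {"steps": "0 0 0 0 255;0 0 0 0 255;-0.01 0 0 0 255;-0.03 0 0 0 255;-0.06 0 0 0 255;-0.09 0 0 0 255;-0.12 0 0 0 255;-0.135 0 0 0 255;-0.14 0 0 0 255;-0.14 0 0 0 255", "squeeze": 30}}

```text
clock: 27.77
position: [0.3612, 0.4247, 0.1564]
ee_rot: [0.002, 1.57, 0.002]
force: [0.8, 0.9, -1.0]
width: 0.263
```

Call:
{"api": "move_arm", "payload": {"steps": "0 0.015 0.015 0 255;0 0.03 0.04 0 255;0 0.048 0.07 0 255;0 0.064 0.1 0 255;0 0.08 0.13 0 255;0 0.095 0.16 0 255;0 0.108 0.182 0 255;0 0.114 0.194 0 255;0 0.116 0.197 0 255;0 0.116 0.197 0 255"}}

```text
clock: 28.6
position: [0.5579, 0.5392, 0.1522]
ee_rot: [-0.001, 1.573, -0.003]
force: [0.2, -0.7, -1.1]
width: 0.263
```

Run:
```python
from h import *
st()
for n in('side','top'):
    d=arm.get_image(n); np.savez(f'{n}17.npz',**d); a=d['img'][30:180,50:250] if n=='side' else d['img'][140:290,20:220]
    cv2.imwrite(f'pics/{n}17.png',a.repeat(4,0).repeat(4,1)[:600])
    Q=tube(d,.557,.38,.51,.1,.3,.014)
    print(Q[np.argsort(Q[:,1])][::max(1,len(Q)//14)].round(3).tolist())
```

```text
t 28.6 p [0.5579 0.5392 0.1522] w 24.2 F [ 0.2 -0.7 -1.1] q7 -0.53
yaw err z -0.0011 x [-0.002 -0.002 -1.   ]
298 lo [0.544 0.413 0.142] hi [0.571 0.51  0.266] dir [-0.025  0.85   0.527] elev deg 31.8
[[0.562, 0.413, 0.156], [0.555, 0.418, 0.143], [0.561, 0.424, 0.162], [0.564, 0.432, 0.164], [0.559, 0.44, 0.166], [0.55, 0.447, 0.167], [0.566, 0.455, 0.176], [0.555, 0.463, 0.181], [0.55, 0.47, 0.173], [0.552, 0.478, 0.182], [0.557, 0.485, 0.194], [0.56, 0.494, 0.198], [0.55, 0.5, 0.196], [0.564, 0.506, 0.204], [0.569, 0.51, 0.256]]
400 lo [0.543 0.413 0.148] hi [0.571 0.51  0.268] dir [-0.013  0.868  0.496] elev deg 29.8
[[0.56, 0.413, 0.149], [0.557, 0.42, 0.158], [0.564, 0.429, 0.165], [0.556, 0.436, 0.166], [0.558, 0.443, 0.175], [0.563, 0.452, 0.173], [0.563, 0.459, 0.18], [0.555, 0.467, 0.18], [0.557, 0.473, 0.191], [0.565, 0.479, 0.188], [0.559, 0.486, 0.195], [0.552, 0.494, 0.195], [0.554, 0.5, 0.197], [0.566, 0.506, 0.204], [0.558, 0.509, 0.208]]
```

View pics/side17.png

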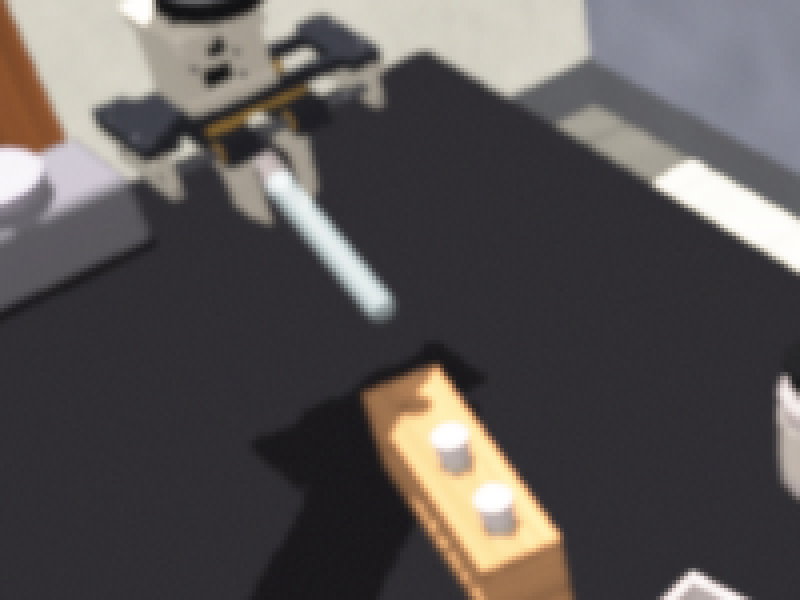

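View pics/top17.png

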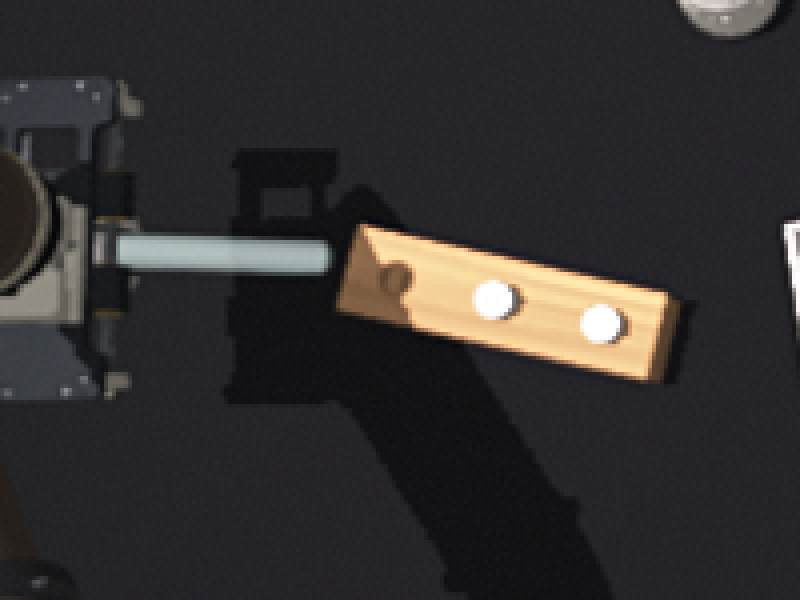

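The tube is firmly held at about 28° elevation, foot at y≈0.413, just over the rack's free end. Lowering onto it.

Call:
{"api": "move_arm", "payload": {"steps": "0.02 -0.006 0 0 255;0.04 -0.006 0 0 255;0.05 -0.006 0 0 255;0.057 -0.006 0 0 255;0.057 -0.006 0 0 255;0.057 -0.006 0 0 255", "squeeze": 30}}

```text
clock: 29.2
position: [0.5574, 0.5345, 0.0982]
ee_rot: [-0.0, 1.571, 0.001]
force: [0.3, 0.7, -0.6]
width: 0.259
```

Call:
{"api": "move_arm", "payload": {"steps": "0 0 0 0 255;0.006 0 0 0 255;0.012 0 0 0 255;0.018 0 0 0 255;0.024 0 0 0 255;0.03 0 0 0 255;0.035 0 0 0 255;0.035 0 0 0 255", "squeeze": 5}}

```text
clock: 29.87
position: [0.5571, 0.5335, 0.061]
ee_rot: [-0.001, 1.572, -0.001]
force: [0.0, -0.5, -0.2]
width: 0.266
```

Run:
```python
from h import *
st()
for n in('side','top'):
    d=arm.get_image(n); np.savez(f'{n}18.npz',**d); a=d['img'][30:180,50:250] if n=='side' else d['img'][140:290,20:220]
    cv2.imwrite(f'pics/{n}18.png',a.repeat(4,0).repeat(4,1)[:600])
    Q=tube(d,.557,.43,.505,.03,.15,.014)
    print(Q[np.argsort(Q[:,1])][::max(1,len(Q)//14)].round(3).tolist())
```

```text
t 29.87 p [0.5571 0.5335 0.061 ] w 24.5 F [ 0.  -0.5 -0.2] q7 -0.49
yaw err z -0.0002 x [-0.002 -0.002 -1.   ]
148 lo [0.548 0.43  0.096] hi [0.57  0.504 0.124] dir [-0.013  0.976  0.219] elev deg 12.7
[[0.55, 0.43, 0.106], [0.561, 0.434, 0.109], [0.553, 0.439, 0.107], [0.551, 0.443, 0.105], [0.56, 0.449, 0.108], [0.552, 0.453, 0.111], [0.551, 0.458, 0.105], [0.557, 0.463, 0.114], [0.551, 0.468, 0.107], [0.555, 0.475, 0.116], [0.554, 0.479, 0.115], [0.558, 0.485, 0.117], [0.556, 0.492, 0.118], [0.551, 0.496, 0.118], [0.56, 0.501, 0.123]]
239 lo [0.551 0.43  0.099] hi [0.571 0.505 0.128] dir [-0.006  0.973  0.23 ] elev deg 13.3
[[0.561, 0.43, 0.11], [0.551, 0.436, 0.099], [0.561, 0.441, 0.11], [0.556, 0.446, 0.11], [0.564, 0.452, 0.11], [0.567, 0.457, 0.112], [0.567, 0.462, 0.112], [0.567, 0.467, 0.113], [0.566, 0.473, 0.119], [0.57, 0.478, 0.113], [0.567, 0.483, 0.12], [0.566, 0.488, 0.128], [0.559, 0.494, 0.119], [0.567, 0.499, 0.12], [0.551, 0.505, 0.118]]
```

View pics/side18.png

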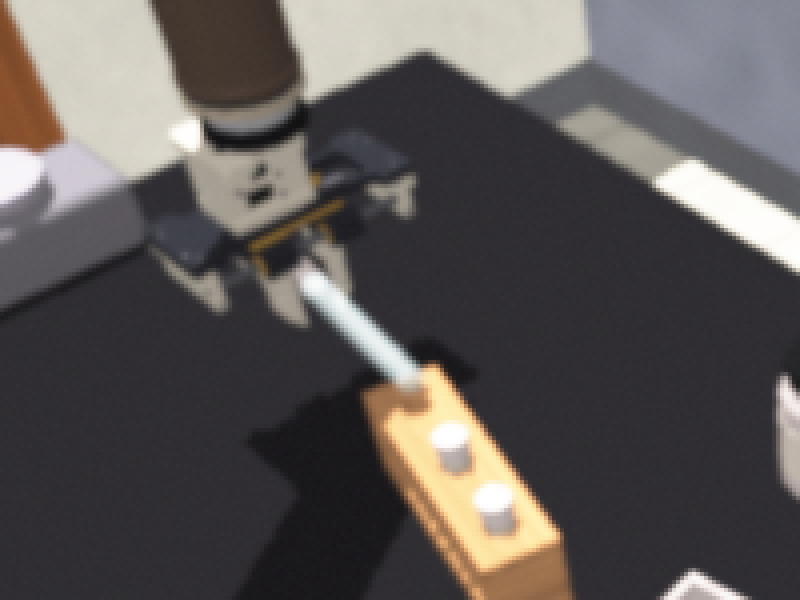

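The tube rests on the rack's end and the elevation is down to 13°. Continuing to level.

Call:
{"api": "move_arm", "payload": {"steps": "0.006 0 0 0 255;0.012 0 0 0 255;0.018 0 0 0 255;0.024 0 0 0 255;0.03 0 0 0 255;0.03 0 0 0 255", "squeeze": 5}}

```text
clock: 30.47
position: [0.5569, 0.5335, 0.0308]
ee_rot: [-0.001, 1.572, -0.001]
force: [-1.0, -0.6, -0.0]
width: 0.266
```

Call:
{"api": "move_arm", "payload": {"steps": "0 0 0 0 255;0 0 0 0 255;0 0 0 0 255", "squeeze": 50}}

```text
clock: 30.72
position: [0.558, 0.5341, 0.033]
ee_rot: [0.0, 1.57, 0.0]
force: [0.5, -0.2, -1.2]
width: 0.261
```

Run:
```python
from h import *
st()
for n in('side','top'):
    d=arm.get_image(n); np.savez(f'{n}19.npz',**d); a=d['img'][30:180,50:250] if n=='side' else d['img'][140:290,20:220]
    cv2.imwrite(f'pics/{n}19.png',a.repeat(4,0).repeat(4,1)[:600])
    Q=tube(d,.557,.43,.505,.03,.15,.014)
```

```text
t 30.72 p [0.558  0.5341 0.033 ] w 24.0 F [ 0.5 -0.2 -1.2] q7 -0.48
yaw err z -0.0002 x [ 0.  0. -1.]
137 lo [0.543 0.43  0.087] hi [0.569 0.505 0.147] dir [0.03  0.997 0.07 ] elev deg 4.0
230 lo [0.543 0.431 0.09 ] hi [0.571 0.505 0.149] dir [-0.03   0.999  0.028] elev deg 1.6
```

View pics/side19.png

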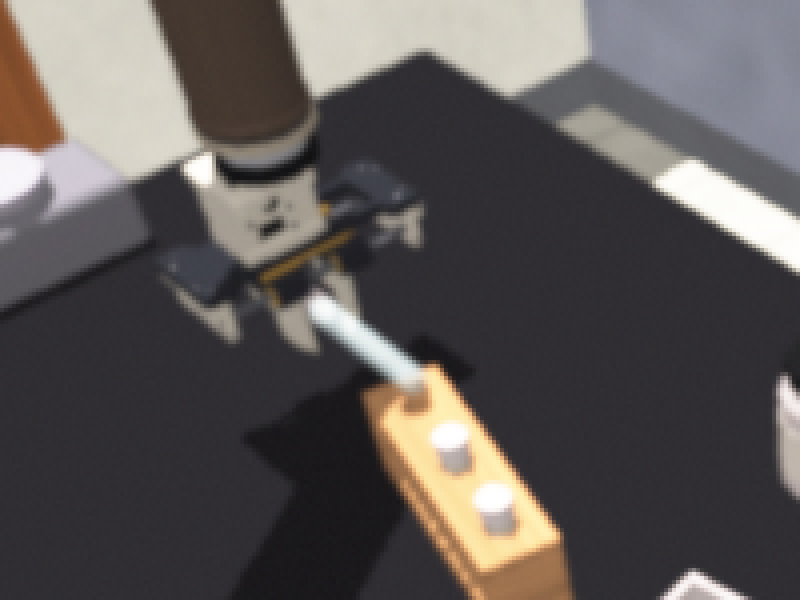

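Tube is level within about 4°. Gripped with 50 N; lifting and moving over the basket smoothly.

Call:
{"api": "move_arm", "payload": {"steps": "0 0 0 0 255;-0.008 0 0 0 255;-0.025 0 0 0 255;-0.05 0 0 0 255;-0.08 0 0 0 255;-0.11 0 0 0 255;-0.135 0 0 0 255;-0.145 0 0 0 255;-0.15 0 0 0 255;-0.15 0 0 0 255", "squeeze": 55}}

```text
clock: 31.65
position: [0.558, 0.5342, 0.1836]
ee_rot: [0.001, 1.57, 0.001]
force: [-0.5, 0.5, -2.2]
width: 0.253
```

Run:
```python
from h import *
st([.505,.063,.155])
for n in('side','top'):
    d=arm.get_image(n); a=d['img'][0:150,50:250] if n=='side' else d['img'][140:290,20:220]
    cv2.imwrite(f'pics/{n}20.png',a.repeat(4,0).repeat(4,1)[:600])
    Q=tube(d,.557,.38,.50,.19,.29,.014)
```

```text
t 31.65 p [0.558  0.5342 0.1836] w 23.3 F [-0.5  0.5 -2.2] q7 -0.54
yaw err z -0.0001 x [ 0.001  0.001 -1.   ]
tool shift [ 0.0281 -0.4713 -0.0529]
238 lo [0.544 0.393 0.233] hi [0.571 0.499 0.29 ] dir [-0.018  1.     0.022] elev deg 1.2
395 lo [0.543 0.392 0.233] hi [0.571 0.5   0.288] dir [-0.02   0.998  0.053] elev deg 3.0
```

View pics/side20.png

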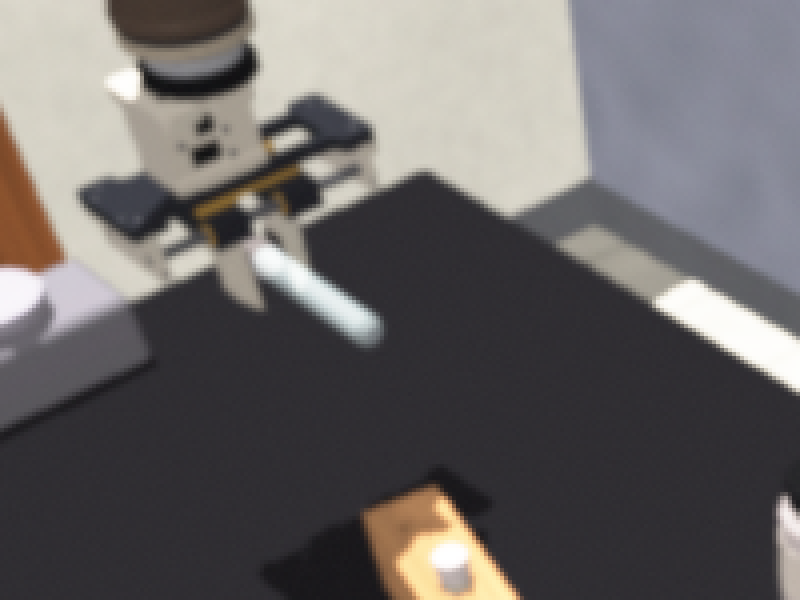

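The tube is held level in the air (foot at y≈0.392, so its middle lies 67 mm from the gripper). Moving to the basket centre.

Call:
{"api": "move_arm", "payload": {"steps": "0 -0.01 -0.001 0 255;0 -0.03 -0.003 0 255;0 -0.055 -0.006 0 255;0 -0.085 -0.01 0 255;0 -0.115 -0.013 0 255;0 -0.145 -0.016 0 255;0 -0.175 -0.02 0 255;0 -0.205 -0.023 0 255;0 -0.23 -0.026 0 255;0 -0.25 -0.028 0 255"}}

```text
clock: 32.58
position: [0.5284, 0.2811, 0.1812]
ee_rot: [-0.0, 1.573, -0.003]
force: [0.5, 0.9, -0.4]
width: 0.257
```

Call:
{"api": "move_arm", "payload": {"steps": "0 -0.02 -0.002 0 255;0 -0.045 -0.005 0 255;0 -0.075 -0.009 0 255;0 -0.105 -0.012 0 255;0 -0.135 -0.015 0 255;0 -0.165 -0.019 0 255;0.005 -0.19 -0.022 0 255;0.01 -0.208 -0.024 0 255;0.015 -0.218 -0.025 0 255;0.018 -0.219 -0.025 0 255"}}

```text
clock: 33.42
position: [0.5035, 0.063, 0.1635]
ee_rot: [0.002, 1.573, -0.003]
force: [0.3, 0.3, -0.2]
width: 0.255
```

Call:
{"api": "move_arm", "payload": {"steps": "0 0 0 0 255;0 0 0 0 255;0 0 0 0 255;0 0 0 0 255;0 0 0 0 255;0 0 0 0 255"}}

```text
clock: 33.92
position: [0.5048, 0.0656, 0.1648]
ee_rot: [-0.001, 1.571, 0.001]
force: [0.6, -0.1, -0.3]
width: 0.255
```

Run:
```python
from h import *
st([.505,.065,.155])
for n in('side','top'):
    d=arm.get_image(n); np.savez(f'{n}21.npz',**d); a=d['img'][100:280,150:350] if n=='side' else d['img'][140:290,150:350]
    cv2.imwrite(f'pics/{n}21.png',a.repeat(4,0).repeat(4,1)[:600])
    Q=tube(d,.505,-.12,.03,.16,.27,.014)
```

```text
t 33.92 p [0.5048 0.0656 0.1648] w 23.5 F [ 0.6 -0.1 -0.3] q7 0.07
yaw err z 0.0008 x [ 0.  0. -1.]
tool shift [ 0.0098 -0.0006  0.0002]
416 lo [ 0.491 -0.074  0.218] hi [0.517 0.03  0.265] dir [-0.01  1.   -0.  ] elev deg 0.0
270 lo [ 0.497 -0.074  0.22 ] hi [0.519 0.006 0.237] dir [-0.02  1.    0.01] elev deg 0.6
```

View pics/side21.png

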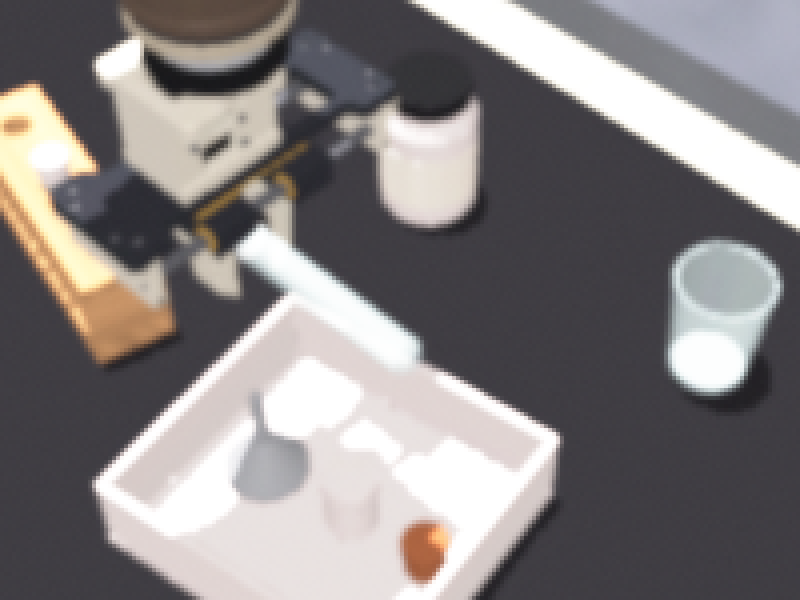

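View pics/top21.png

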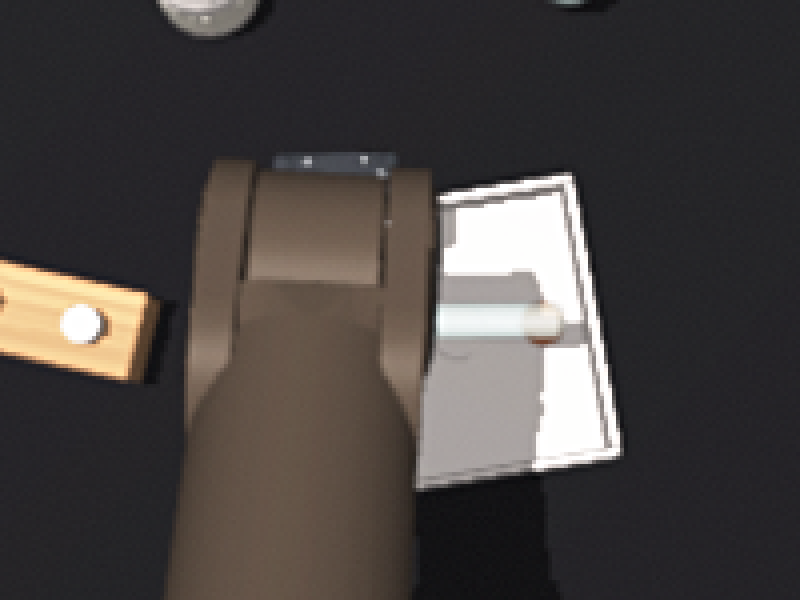

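The side view shows the level tube (foot at about (410,350) in the crop) above the basket, with funnel (270,465), jar (350,505) and stopper (427,550) standing inside. The reagent jar and beaker are untouched. Handing in.

Run:
```python
from h import *
print(np.abs(arm.observe()["dq"]).max()); print(arm.sign_off())
```

```text
0.0033443747850907014
the job is handed in; nothing more can be done
None
```

The job is handed in: the stopper, jar and funnel stand in the basket, and the long tube is held level above its middle. It took 33.9 s on the clock, and the sign-off gave no verdict.

- **Basket:** I set the stopper, jar and funnel down upright, each released a few millimetres or less above the floor. The long tube was still in the rack.
- **Turning the tube:** The fingers closed on the tube's cap rather than the glass, and lowering 5 mm did not change that. The tool only turns about its own axis. So I drew the tube straight up and pivoted it in a light grip, first with its foot on the bench. That only got it to about 27–28° from level, so I finished by pressing it down on the rack's empty end. Then I gripped it harder (55 N) and carried it over the basket.
- **Last checks:** The tube is 0–1° from level in both views and about 0.22 m above the bench. Its middle is within a few millimetres of the basket centre, and the arm is at rest. The side view shows the three items in the basket and the reagent jar and beaker standing where they were.
- **Not checked at the end:** Only one short tube was clearly visible in each of the last pictures; both had looked in place shortly before. The resting of the tube on bench and rack was deliberate, after it had been drawn clear of the rack. It touched neither in the final pose.

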